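Turn over the status flag of the occupied test bay

TASK

Three test bays on the electronics bench each have a tray and a hinged status flag. Mark the bay whose tray holds the bare circuit board as done: with a fingertip, push its flag up and steadily over its hinge, without flicking it, until it lies fully down towards the tray and shows its other face. Leave the other two flags and everything else as they are, and move clear.

Things in the scene. Friction and masses are not known exactly. Their poses are not given: they have to be found in the camera images.
- bay_a: fixed test bay with black tray, in which the bare circuit board lies. Origin: on the bench straight below the flag's hinge line, which is 80 mm up; z up, y along the hinge, x from hinge to tray. Grey base plate 8 mm thick, 66 mm wide, x -50 to 140 mm; tray 66 mm wide, x 50 to 140 mm, rim 26 mm up; two hinge cheeks 22 mm deep, outer faces 60 mm apart, tops 92 mm up.
- bay_b: fixed test bay with black tray, which is empty. Origin: on the bench straight below the flag's hinge line, which is 80 mm up; z up, y along the hinge, x from hinge to tray. Grey base plate 8 mm thick, 66 mm wide, x -50 to 140 mm; tray 66 mm wide, x 50 to 140 mm, rim 26 mm up; two hinge cheeks 22 mm deep, outer faces 60 mm apart, tops 92 mm up.
- bay_c: fixed test bay with black tray, in which a closed aluminium enclosure lies. Origin: on the bench straight below the flag's hinge line, which is 80 mm up; z up, y along the hinge, x from hinge to tray. Grey base plate 8 mm thick, 66 mm wide, x -50 to 140 mm; tray 66 mm wide, x 50 to 140 mm, rim 26 mm up; two hinge cheeks 22 mm deep, outer faces 60 mm apart, tops 92 mm up.
- flag_a (a joint): flag of bay_a: white plate 80 mm long, 40 mm wide, 5 mm thick. 0: level towards the robot (bay -x), ring mark up, open below save a rest bar within 16 mm of the hinge; pi/2: upright; pi: level towards the tray, bar mark up, fully over; stops at both. Stiff hinge: stays at any angle, takes about 1 N at the free edge. Starts between 0 and 0.25.
- flag_b (a joint): flag of bay_b: white plate 80 mm long, 40 mm wide, 5 mm thick. 0: level towards the robot (bay -x), ring mark up, open below save a rest bar within 16 mm of the hinge; pi/2: upright; pi: level towards the tray, bar mark up, fully over; stops at both. Stiff hinge: stays at any angle, takes about 1 N at the free edge. Starts between 0 and 0.25 and is to be left alone.
- flag_c (a joint): flag of bay_c: white plate 80 mm long, 40 mm wide, 5 mm thick. 0: level towards the robot (bay -x), ring mark up, open below save a rest bar within 16 mm of the hinge; pi/2: upright; pi: level towards the tray, bar mark up, fully over; stops at both. Stiff hinge: stays at any angle, takes about 1 N at the free edge. Starts between 2.9 and pi, already turned over, and is to be left alone.
- flag_a_edge (a point): middle of the free edge of the flag of bay_a, in the plate's mid-plane, 80 mm from the hinge line
- flag_b_edge (a point): middle of the free edge of the flag of bay_b, in the plate's mid-plane, 80 mm from the hinge line
- flag_c_edge (a point): middle of the free edge of the flag of bay_c, in the plate's mid-plane, 80 mm from the hinge line
- board: bare green circuit board 68 x 46 x 4 mm with an aluminium heat sink, two capacitors and connectors up to 22 mm high, loose in the tray of bay_a; origin at the centre of its underside, z up
- enclosure: closed aluminium box 68 x 46 x 38 mm with two brass connectors, loose in the tray of bay_c; origin at the centre of its underside, z up
- flux_bottle: white plastic bottle, 40 mm across, 90 mm high, standing loose on the bench left of the bays; origin at the centre of its underside
- screwdriver: screwdriver 170 mm long lying loose on the bench right of the bays; origin under its middle, x along it to the blade
Mind the look-alikes: they are no part of the job. Leave any blue look-alike of the bay_a alone.

How it is judged (in metres and radians):
On the way, in this order (a step that is already met when the one before it is completed fails the run):
1. the flag of the bay with the board is pushed past upright (value of joint flag_a above 1.62 rad), for 0.1 s.
2. that flag lies fully over towards the tray (value of joint flag_a above 3.02 rad), for 0.2 s.
At the end, for the whole second after the job is handed in: the flag of the bay with the board is at rest within 0.12 rad (7 degrees) of lying level towards the tray; the other two flags are on the side where they were (flag_b below 0.4 rad, flag_c above 2.75 rad); board, enclosure, bottle and screwdriver are within 30 mm of their starts (value of joint flag_a above 3.02 rad and velocity of joint flag_a between -0.1 and 0.1 rad/s and value of joint flag_b below 0.4 rad and value of joint flag_c above 2.75 rad and not (distance of board from where it was at the start of the episode above 0.03 m) and not (distance of enclosure from where it was at the start of the episode above 0.03 m) and not (distance of flux_bottle from where it was at the start of the episode above 0.03 m) and not (distance of screwdriver from where it was at the start of the episode above 0.03 m)); the robot touches nothing.
It fails at once if another bay's flag is turned (flag_b above 0.4 rad or flag_c below 2.75 rad) (value of joint flag_b above 0.4 rad or value of joint flag_c below 2.75 rad).
It fails at once if the flag is flicked or slammed (faster than 8 rad/s) (velocity of joint flag_a above 8 rad/s or velocity of joint flag_a below -8 rad/s).
It fails at once if the board, enclosure, bottle or screwdriver is lifted, pushed or carried more than 30 mm (distance of any of board, enclosure, flux_bottle, screwdriver from where it was at the start of the episode above 0.03 m).
It also fails if it takes over 43 s, if anything falls off the work surface, if the arm or the gripper's body presses on something with over 40 N, if the wrist force passes 120 N, or if a joint passes its speed limit or range.

ROBOT

A 6-joint arm with a two-finger parallel gripper is mounted at the origin on the work surface. World frame = base frame: x ahead of the robot, y to its left, z up, the work surface at z = 0. Lengths are in mm, angles in rad, forces in N, time in s.
With the tool pointing down it reaches from about 300 to 775 mm from the base axis. Payload 14.6 kg.
Tool frame: the origin (TCP) lies at the very end of the fingers, on their centre line; the grasp point (between the pads) lies 19 mm behind it; z points along the fingers, y is the line along which they close (so a half turn about z gives the same grasp; the last joint's range is limited). The gripper opens to 94 mm and grips with 3 to 60 N. Pads are 16 mm wide; open, the fingers measure 119 mm over their backs; the gripper's body (75 mm by 177 mm) begins 78 mm behind the grasp point.
Start: joints at [1.236, 0.3, 1.521, -0, 1.321, -0.067], TCP at [145.533, 530.386, 205.446] pointing down, gripper open.
Joint ranges: [-3.03, 3.03], [-0.79, 2.21], [0.23, 2.52], [-1.04, 4.18], [0, 3.07], [-2.55, 2.55]. Speed limits (rad/s): [2.22, 2.22, 2.57, 3.14, 3.14, 3.14].

INTERFACE

Orientations are given as [roll, pitch, yaw] about the fixed x, y, z axes, in that order (R = Rz(yaw) Ry(pitch) Rx(roll)).
In Python, from cell import manip, optics gives the robot as it stands.
- The arm moves only by the shell command python3 -m crank 'ROWS' [FORCE]. ROWS is JSON, a list of rows, each a list of 7 numbers: the opening in per cent of the stroke, from 0 (shut) to 100 (fully open), then the shift along the tool's x, y, z in mm, then the turn, a rotation vector about the tool's x, y, z in rad. A call has 1 to 10 rows; each row is the pose to reach, as a shift and turn from the pose commanded when the call began, along the tool's axes at that moment; what a row does not reach only later rows make up. A row lasts 1/10 s, in which the tool goes at most 50 mm and 8.59 degrees, less where a joint would pass 70% of its speed; a pose out of reach is approached as far as the arm can. A call with a gripper value outside its range is refused whole. The fingers move at their own pace and stop on an object; FORCE is the grip in N (left out, the last holds). Time passes only in rows, so rows that repeat a pose let the fingers close. It gives the time, the measured TCP pose, the force, the opening and the grip force at its end, in the units of the state.
- manip.read_state(): the state, without advancing time (a new reading comes with each control period).
- optics.camera(name): name is "scene" or "top"; returns (picture, depth): 420x560x3 uint8, red, green, blue; 420x560 float32, mm along the optical axis (not along the pixel's ray), 0 where there is no reading.
- optics.calibration(name): a dict with "camera_matrix" (3x3 intrinsics, pixels), "R" (3x3) and "t" (3): a world point X has camera coordinates R X + t. Camera axes: x right, y down, z forward; pixel columns grow to the right and rows downward; lengths in mm; the calibration is good to about 2 mm. A picture is of the moment at which its call begins. calibration takes no time and is no camera call.
- manip.sign_off(): hands the job in; it is judged then, once.
The state is a dict: "clock": time; "joints": joint angles; "qd": joint speeds; "effort": joint torques, N m; "eef_pos": TCP position; "eef_rot": TCP orientation; "wrist_force": force on the tool from outside, world axes, zero at the start; "moment": the same for the moment, N m; "finger_gap": finger opening in mm; "finger_force": force on a finger pad.
Only numpy, scipy, OpenCV 4.12 (cv2) and the standard library are available. Lean on these libraries where they do the work, as an engineer would, in place of code of your own. Each camera call takes 0.05 s, during which the arm holds its last target. There are 200 camera calls.

## Working session

There is one attempt and no reset: what is moved stays moved. The work goes in short steps, Python scripts to look and compute and a shell command to move; the robot and the scene stay as the last step left them, time stands still between calls to the robot, and variables do not carry over. Pictures are saved under pics/ and viewed, at most 10 in all, crops included, and the job is handed in when it is done.

```bash
mkdir -p pics; python3 - <<'E'
from cell import manip, optics
import cv2,numpy as np
for n in("scene","top"):
    p,d=optics.camera(n); np.savez(f"pics/{n}0.npz",p=p,d=d)
    cv2.imwrite(f"pics/{n}0.png",cv2.resize(p[:,:,::-1],(800,600)))
s=manip.read_state();print(s["eef_pos"],s["eef_rot"],s["clock"])
E
```

```text
[145.47688932 530.17854782 204.95125363] [-3.14057327e+00 -5.02755752e-05  2.87378764e+00] 0.1
```

View pics/top0.png

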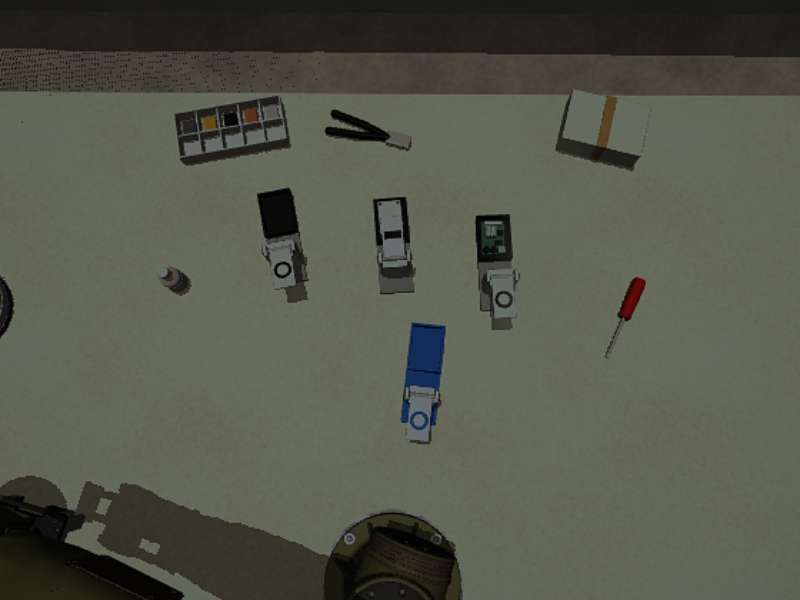

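View pics/scene0.png

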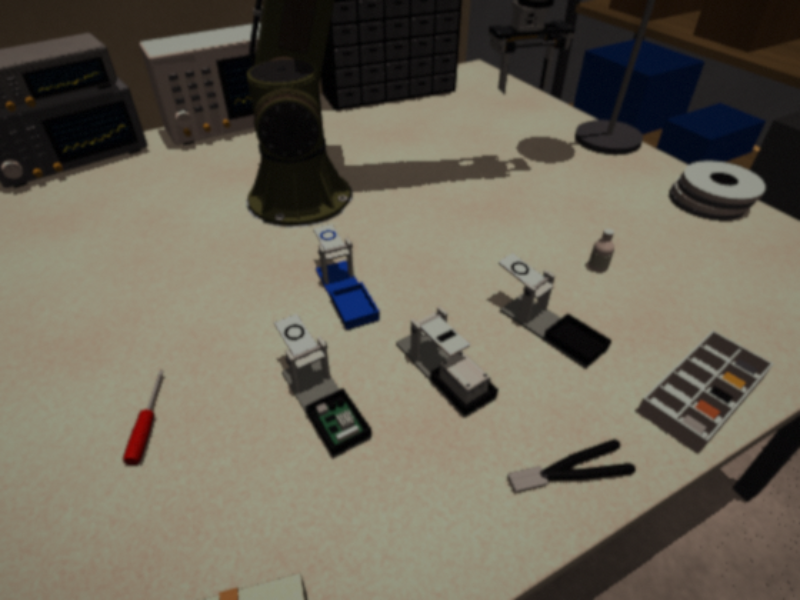

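The board's bay is the right one in the top view: tray at (493,238), flag ring at (504,298), free edge near (503,318). The blue look-alike is at (420,390), bay_c at (393,240), and the empty bay_b at (280,235).

```bash
cat > h.py <<'E'
import numpy as np
from cell import optics
def pts(n,d):
    c=optics.calibration(n);K=np.array(c["camera_matrix"]);R=np.array(c["R"]);t=np.array(c["t"]).ravel()
    v,u=np.mgrid[:d.shape[0],:d.shape[1]]
    P=np.stack([(u-K[0,2])/K[0,0]*d,(v-K[1,2])/K[1,1]*d,d],-1)
    return (P-t)@R
E
python3 - <<'E'
import numpy as np,cv2
from h import pts
z=np.load("pics/top0.npz");p,d=z["p"],z["d"];W=pts("top",d)
x0,y0=315,140
cv2.imwrite("pics/crop.png",cv2.resize(np.clip(p[y0:y0+100,x0:x0+70,::-1]*1.8,0,255).astype("uint8"),None,fx=6,fy=6,interpolation=0))
np.set_printoptions(precision=1,suppress=True)
w=W[y0:y0+100,x0:x0+70]
print("z map");
for r in range(0,100,4): print(y0+r,*np.round(w[r,10:60:3,2]).astype(int))
for name,m in {"white>70":(w[...,2]>66)}.items():
    q=w[m];print(len(q),q.min(0),q.max(0));(c,s,a)=cv2.minAreaRect(q[:,:2].astype(np.float32));print(c,s,a)
m=(w[...,2]>16)&(w[...,2]<30)
q=w[m];print(cv2.minAreaRect(q[:,:2].astype(np.float32)))
# tool axis mid-line of flag by row
for r in range(36,82,3):
    k=w[r][w[r,:,2]>62]
    if len(k):print(y0+r,k[:,0].mean(),k[:,1].min(),k[:,1].max(),np.median(k[:,2]))
E
```

```text
z map
140 0 3 -8 2 -3 -1 2 0 -2 2 -3 2 -3 1 5 -3 -4
144 4 2 0 1 3 0 2 3 3 4 0 -3 -2 -2 2 0 0
148 -5 0 1 0 -4 3 -1 -1 0 4 6 -2 2 1 0 -4 -2
152 1 2 2 25 23 25 20 18 18 21 27 0 -1 -1 0 1 6
156 0 1 3 29 12 27 27 21 25 17 20 1 -1 1 1 0 2
160 4 -3 -2 25 18 38 34 31 17 16 20 -4 0 -1 -1 3 6
164 0 4 8 25 16 37 30 36 21 19 19 4 1 -1 -1 3 -1
168 2 3 -2 26 19 20 16 19 22 13 13 3 1 4 2 -3 4
172 -4 1 2 18 13 32 15 33 18 18 13 1 5 0 0 -2 3
176 1 3 3 13 18 29 18 20 26 34 13 33 1 -2 1 2 -5
180 1 0 2 9 27 1261 23 26 23 26 29 27 5 3 4 1 2
184 -2 2 2 2 9 10 10 11 15 7 8 1 2 -1 0 -2 5
188 -2 3 7 -1 8 7 14 8 71 71 74 78 94 3 1 2 4
192 4 5 4 2 9 89 74 75 83 84 84 80 95 3 1 5 4
196 0 1 2 2 25 89 73 84 87 88 82 80 92 1 4 2 1
200 3 1 4 -1 20 53 71 85 83 84 84 87 2 2 3 1 5
204 -2 -1 -4 -2 10 11 9 84 87 87 84 91 2 7 6 -4 3
208 0 3 -3 1 8 10 6 86 88 88 86 89 2 -3 4 4 2
212 3 -3 3 1 6 14 11 85 87 87 91 88 -1 -1 3 -4 -1
216 2 -3 2 1 8 8 11 1261 88 88 88 88 2 1 2 1 -1
220 -5 0 -2 -4 3 -2 -1 90 93 90 1261 91 0 0 6 3 7
224 2 -4 -6 -2 1 5 -4 2 1 -5 4 -2 -3 -1 0 -2 1
228 3 -1 3 -5 2 2 1 5 2 -1 -1 2 -1 2 -1 -1 3
232 2 -
[... 659 characters left out ...]
113958 -227.47286495400036 -18.633466078467197 83.76345844867203
200 536.574646042321 -218.31542668971295 -180.73491132171486 84.38556399013231
203 528.0661529569053 -220.66638152587623 -181.58655671525617 86.13412417046811
206 519.6173450172763 -220.99934686761267 -183.86200263486376 87.88250285310299
209 496.17880665842733 -220.28414839651617 -18.633466078467197 87.24197297356726
212 503.52405950503345 -222.76667789131238 -183.33276723814092 87.1594100131997
215 495.3111434795095 -222.0556738499274 -182.96040461458819 87.6141152366101
218 487.1695726079002 -221.9466034830301 -185.4310485468354 88.60617145100585
221 478.9676938954345 -221.63711165917798 -184.81086515663324 89.73866009841103
```

View pics/crop.png

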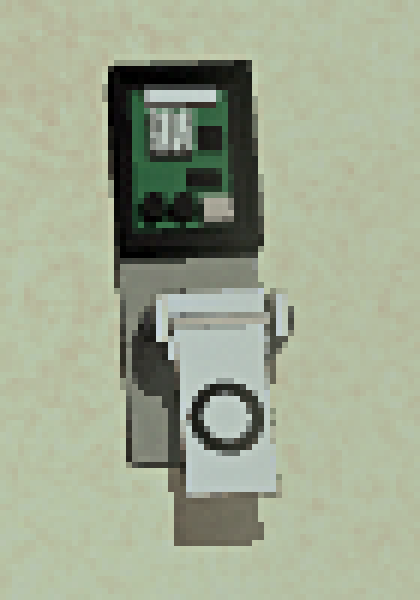

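```bash
cat >> h.py <<'E'
from scipy.spatial.transform import Rotation as Ro
from cell import manip
def B(bx,bz,yaw=.05): return np.array([557+bx*np.cos(yaw),-200+bx*np.sin(yaw),bz])
def rel(targets,yaw=2.79):
    s=manip.read_state();R0=Ro.from_euler("xyz",s["eef_rot"]);p=np.array(s["eef_pos"])
    print("now",np.round(p,1),np.round(s["eef_rot"],3),np.round(s["joints"],2),np.round(s["wrist_force"],1),round(s["clock"],2))
    for X,b in targets:
        T=Ro.from_euler("xyz",[np.pi,b,yaw])
        print(np.round(R0.inv().apply(np.array(X)-p),0),np.round((R0.inv()*T).as_rotvec(),3))
E
python3 -c "
from h import *
rel([((430,150,220),0),((400,-160,220),.4),((400,-160,220),.8)])"
```

```text
now [145.5 530.2 205. ] [-3.141 -0.     2.874] [ 1.24  0.3   1.52 -0.    1.32 -0.07] [-0.4  0.6 -0.2] 0.1
[-375. -291.  -15.] [-0.001 -0.     0.084]
[-428. -598.  -14.] [ 0.016 -0.4    0.083]
[-428. -598.  -14.] [ 0.033 -0.8    0.08 ]
```

```bash
python3 -m crank '[[0,-375,-291,-15,0,0,0.08],[0,-375,-291,-15,0,0,0.08],[0,-375,-291,-15,0,0,0.08],[0,-375,-291,-15,0,0,0.08],[0,-375,-291,-15,0,0,0.08],[0,-375,-291,-15,0,0,0.08],[0,-375,-291,-15,0,0,0.08],[0,-375,-291,-15,0,0,0.08],[0,-375,-291,-15,0,0,0.08],[0,-375,-291,-15,0,0,0.08]]' 20
python3 -c "
from h import *
rel([((430,150,220),0),((400,-160,220),.4),((400,-160,220),.8)])"
```

```text
clock: 1.1
eef_pos: [431.6, 147.7, 220.4]
eef_rot: [-3.141, 0.0, 2.791]
wrist_force: [-0.0, 0.9, -0.7]
finger_gap: 17.3
finger_force: 0.0
now [431.6 147.7 220.4] [-3.141  0.     2.791] [ 0.25  0.08  1.75 -0.    1.31 -0.97] [-0.   0.9 -0.7] 1.1
[2. 2. 0.] [-0.     0.     0.001]
[ -76. -300.    1.] [-0.    -0.4    0.001]
[ -76. -300.    1.] [ 0.    -0.8    0.001]
```

```bash
python3 -m crank '[[0,-76,-300,0,0,-0.1,0],[0,-76,-300,0,0,-0.2,0],[0,-76,-300,0,0,-0.3,0],[0,-76,-300,0,0,-0.4,0],[0,-76,-300,0,0,-0.5,0],[0,-76,-300,0,0,-0.6,0],[0,-76,-300,0,0,-0.7,0],[0,-76,-300,0,0,-0.8,0],[0,-76,-300,0,0,-0.8,0],[0,-76,-300,0,0,-0.8,0]]'
python3 -c "
from h import *
rel([(B(-125,60),.8),(B(-75,58),.8)])"
```

```text
clock: 2.1
eef_pos: [399.4, -157.3, 220.7]
eef_rot: [3.141, 0.798, 2.794]
wrist_force: [-0.4, 0.4, 0.6]
finger_gap: 0.2
finger_force: 0.0
now [ 399.4 -157.3  220.7] [3.141 0.798 2.794] [-0.55 -0.41  2.35  0.35  0.44 -2.04] [-0.4  0.4  0.6] 2.1
[ 82. -35. 146.] [ 0.003 -0.002  0.003]
[ 51. -16. 181.] [ 0.003 -0.002  0.003]
```

```bash
python3 -m crank '[[0,20,-35,40,0,0,0],[0,45,-35,80,0,0,0],[0,60,-35,110,0,0,0],[0,82,-35,146,0,0,0],[0,82,-35,146,0,0,0],[0,82,-35,146,0,0,0]]'
python3 -c "
from h import *
rel([(B(-95,58),.8),(B(-75,58),.8)])
from cell import optics
import cv2
p,d=optics.camera('scene');cv2.imwrite('pics/s1.png',cv2.resize(p[140:320,150:390,::-1],(800,600)))"
```

```text
clock: 2.7
eef_pos: [446.0, -182.3, 103.5]
eef_rot: [-3.108, 0.74, 2.79]
wrist_force: [0.1, -0.5, 0.2]
finger_gap: 0.4
finger_force: 0.0
now [ 446.  -182.3  103.5] [-3.108  0.74   2.79 ] [-0.5   0.01  2.33  0.87  0.09 -2.55] [ 0.1 -0.5  0.2] 2.7
[ 14. -14.  50.] [-0.033 -0.06   0.001]
[ 0. -6. 62.] [-0.033 -0.06   0.001]
```

View pics/s1.png

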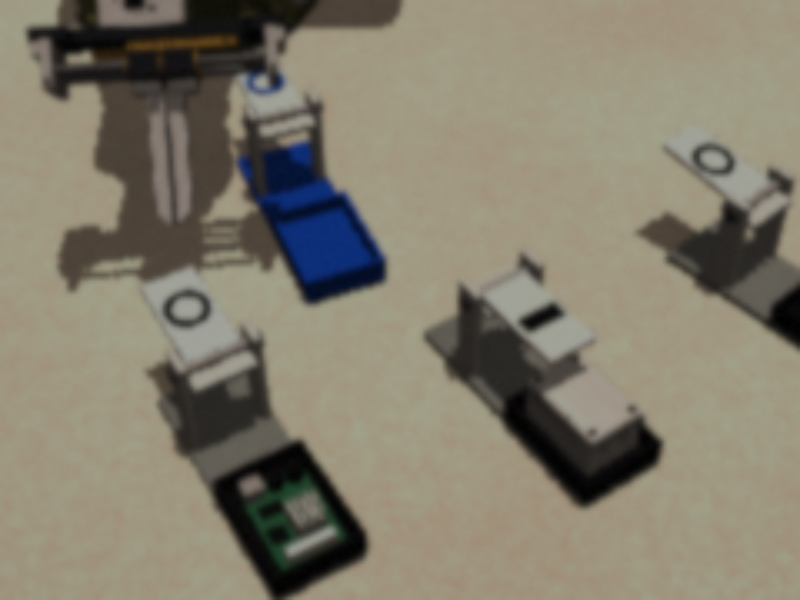

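The picture shows the closed fingertips at (175,218) ahead of bay_a's flag, whose free edge is at (170,280). The wrist is near its limit at this tilt, so I'll use a smaller tilt (0.6) with the yaw in the arm's plane.

```bash
python3 -c "
from h import *
rel([(B(-110,90),.6),(B(-95,62),.6)],2.7)"
```

```text
now [ 445.7 -182.7  103.7] [-3.108  0.741  2.789] [-0.5   0.01  2.33  0.87  0.09 -2.55] [-0.2  0.9 -0.9] 2.75
[  2. -20.  17.] [0.022 0.142 0.068]
[ 11. -13.  47.] [0.022 0.142 0.068]
```

```bash
python3 -m crank '[[0,2,-20,17,0.02,0.14,0.07],[0,2,-20,17,0.02,0.14,0.07],[0,2,-20,17,0.02,0.14,0.07],[0,2,-20,17,0.02,0.14,0.07],[0,11,-13,47,0.02,0.14,0.07],[0,11,-13,47,0.02,0.14,0.07],[0,11,-13,47,0.02,0.14,0.07],[0,11,-13,47,0.02,0.14,0.07]]'
python3 -c "
from h import *
rel([(B(-95,62),.6),(B(-72,62),.6)],2.7)"
```

```text
clock: 3.55
eef_pos: [461.1, -205.3, 63.8]
eef_rot: [3.139, 0.605, 2.695]
wrist_force: [-0.6, -0.3, 0.3]
finger_gap: 0.6
finger_force: 0.0
now [ 461.1 -205.3   63.8] [3.139 0.605 2.695] [-0.51  0.17  2.22  0.26  0.16 -1.88] [-0.6 -0.3  0.3] 3.55
[0. 1. 2.] [-0.     0.005 -0.004]
[-16.  12.  13.] [-0.     0.005 -0.004]
```

```bash
python3 -c "
from h import *
rel([(B(-74,62),.6),(B(-70,76),.6),(B(-67,90),.6),(B(-58,104),.6),(B(-49,116),.6),(B(-40,125),.58),(B(-32,132),.55)],2.7)"
```

```text
now [ 461.1 -205.3   63.8] [3.139 0.605 2.695] [-0.51  0.17  2.22  0.26  0.16 -1.88] [-0.6 -0.3  0.3] 3.55
[-15.  11.  12.] [-0.     0.005 -0.004]
[-26.  13.   3.] [-0.     0.005 -0.004]
[-36.  14.  -7.] [-0.     0.005 -0.004]
[-50.  19. -14.] [-0.     0.005 -0.004]
[-64.  23. -19.] [-0.     0.005 -0.004]
[-75.  27. -22.] [-0.     0.025 -0.004]
[-85.  31. -24.] [-0.     0.055 -0.004]
```

```bash
python3 -m crank '[[0,-8,6,6,0,0,0],[0,-15,11,12,0,0,0],[0,-20,12,8,0,0,0],[0,-26,13,3,0,0,0],[0,-31,14,-2,0,0,0],[0,-36,14,-7,0,0,0],[0,-36,14,-7,0,0,0]]'
python3 -c "
from h import *
rel([(B(-67,90),.6),(B(-58,104),.6),(B(-49,116),.6),(B(-40,125),.58),(B(-32,132),.55),(B(-22,136),.5),(B(-12,140),.45)],2.75)
from cell import optics
import cv2
p,d=optics.camera('scene');cv2.imwrite('pics/s2.png',cv2.resize(p[180:330,150:350,::-1],(800,600)))"
```

```text
clock: 4.25
eef_pos: [490.9, -204.2, 90.8]
eef_rot: [3.139, 0.607, 2.695]
wrist_force: [0.4, 0.0, -0.3]
finger_gap: 0.4
finger_force: 0.0
now [ 490.9 -204.2   90.8] [3.139 0.607 2.695] [-0.47  0.16  2.13  0.07  0.24 -1.66] [ 0.4  0.  -0.3] 4.25
[ 1.  0. -0.] [-0.029  0.007 -0.045]
[-13.   5.  -7.] [-0.029  0.007 -0.045]
[-26.   9. -12.] [-0.029  0.007 -0.045]
[-38.  13. -15.] [-0.028  0.027 -0.046]
[-48.  17. -17.] [-0.028  0.057 -0.046]
[-57.  22. -15.] [-0.027  0.107 -0.047]
[-67.  27. -13.] [-0.025  0.157 -0.047]
```

View pics/s2.png

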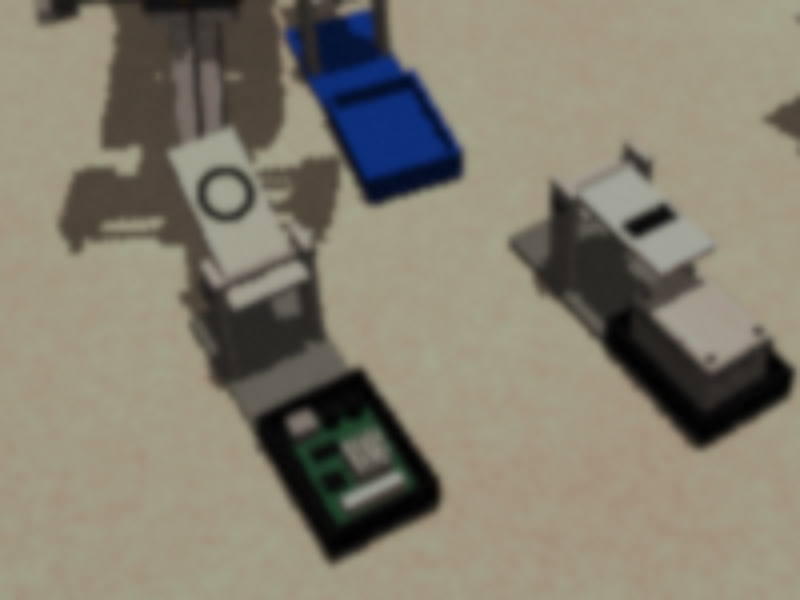

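The fingers come up under the flag's free edge at (205,140), and the flag is tilting up. Bay_c's flag is unchanged. I'll continue along the arc.

```bash
python3 -m crank '[[0,-6,2,-4,0,0,0],[0,-13,5,-7,-0.02,0,-0.03],[0,-20,7,-10,-0.03,0,-0.05],[0,-26,9,-12,-0.03,0,-0.05],[0,-32,11,-14,-0.03,0.02,-0.05],[0,-38,13,-15,-0.03,0.03,-0.05],[0,-48,17,-17,-0.03,0.06,-0.05],[0,-57,22,-15,-0.03,0.11,-0.05],[0,-67,27,-13,-0.03,0.16,-0.05],[0,-67,27,-13,-0.03,0.16,-0.05]]'
python3 -c "
from h import *
rel([(B(-12,140),.45),(B(2,141),.4),(B(15,139),.35),(B(27,135),.3),(B(37,129),.25),(B(46,120),.2),(B(53,110),.2),(B(57,100),.2),(B(60,90),.2)],2.75)
from cell import optics
import cv2
p,d=optics.camera('scene');cv2.imwrite('pics/s3.png',cv2.resize(p[160:330,140:366,::-1],(800,600)))"
```

```text
clock: 5.3
eef_pos: [546.7, -200.5, 138.8]
eef_rot: [3.139, 0.446, 2.753]
wrist_force: [0.1, -0.7, 0.2]
finger_gap: 0.6
finger_force: 0.0
now [ 546.7 -200.5  138.8] [3.139 0.446 2.753] [-0.42  0.22  1.86  0.03  0.62 -1.63] [ 0.1 -0.7  0.2] 5.3
[ 1. -1. -2.] [ 0.004 -0.004  0.003]
[-11.   5.   3.] [0.004 0.046 0.003]
[-21.  11.  10.] [0.004 0.096 0.003]
[-29.  16.  18.] [0.004 0.146 0.003]
[-34.  20.  27.] [0.004 0.196 0.003]
[-38.  24.  39.] [0.004 0.246 0.003]
[-39.  27.  51.] [0.004 0.246 0.003]
[-38.  28.  61.] [0.004 0.246 0.003]
[-36.  30.  72.] [0.004 0.246 0.003]
```

View pics/s3.png

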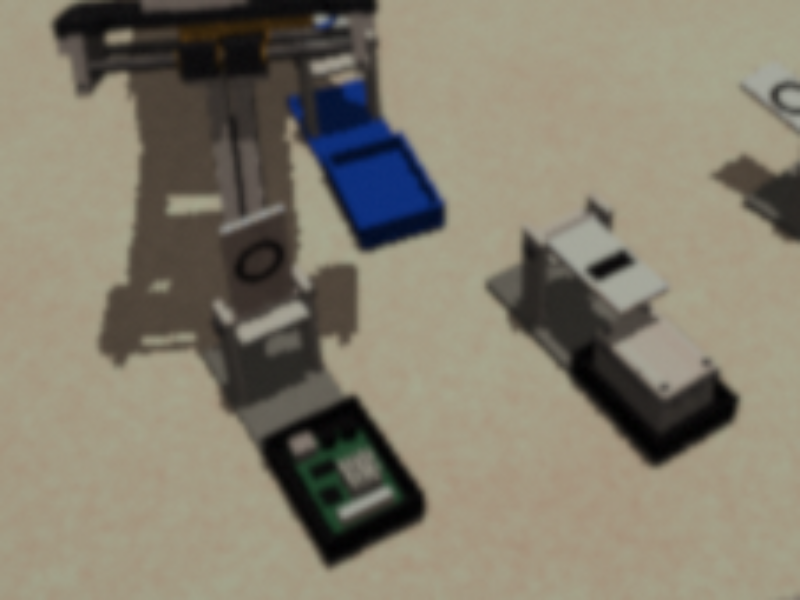

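The flag is now about upright, with its ring at (258,260) and the fingers behind it. I'll push it over.

```bash
python3 -m crank '[[0,-6,3,1,0,0.02,0],[0,-11,5,3,0,0.05,0],[0,-16,8,6,0,0.07,0],[0,-21,11,10,0,0.1,0],[0,-29,16,18,0,0.15,0],[0,-34,20,27,0,0.2,0],[0,-38,24,39,0,0.25,0],[0,-39,27,51,0,0.25,0],[0,-38,28,61,0,0.25,0],[0,-36,30,70,0,0.25,0]]'
python3 -c "
from h import *
rel([(B(60,90),.2),(B(60,84),.2),(B(60,80),.2)],2.75)
from cell import optics
import cv2
p,d=optics.camera('scene');cv2.imwrite('pics/s4.png',cv2.resize(p[160:330,140:366,::-1],(800,600)))"
```

```text
clock: 6.35
eef_pos: [613.9, -195.9, 88.9]
eef_rot: [3.139, 0.195, 2.754]
wrist_force: [-0.6, -0.7, 1.6]
finger_gap: 0.5
finger_force: 0.4
now [ 613.9 -195.9   88.9] [3.139 0.195 2.754] [-0.37  0.51  1.52 -0.    0.91 -1.55] [-0.6 -0.7  1.6] 6.35
[-3.  0. -0.] [ 0.004 -0.005  0.004]
[-2.  0.  5.] [ 0.004 -0.005  0.004]
[-1.  0.  9.] [ 0.004 -0.005  0.004]
```

View pics/s4.png

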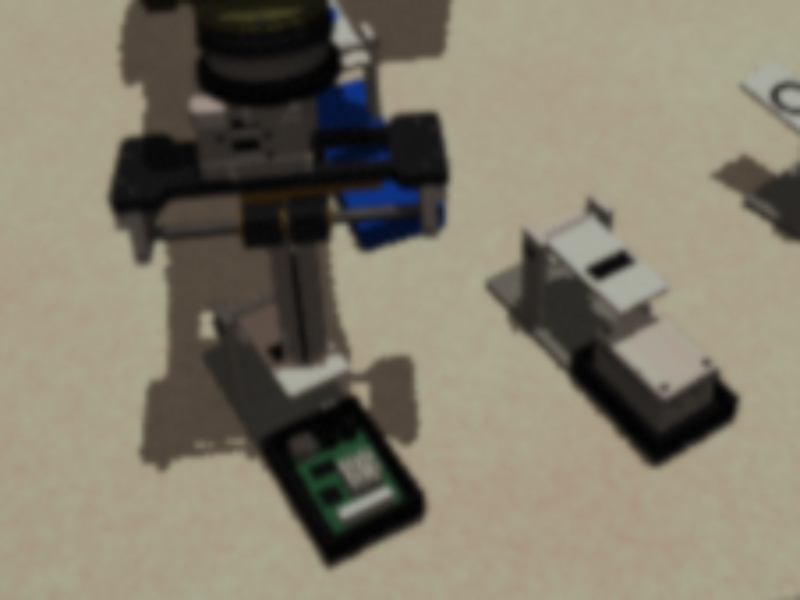

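The flag is nearly over, with the fingertips on it at (300,360). I'll press down gently, watching the force.

```bash
python3 -m crank '[[0,0,0,2,0,0,0],[0,0,0,4,0,0,0],[0,0,0,5,0,0,0],[0,0,0,5,0,0,0]]'
```

```text
clock: 6.8
eef_pos: [615.2, -196.3, 85.4]
eef_rot: [3.139, 0.195, 2.754]
wrist_force: [0.7, 0.1, -0.2]
finger_gap: 0.5
finger_force: 0.1
```

```bash
python3 -m crank '[[0,0,0,1,0,0,0],[0,0,0,2,0,0,0],[0,0,0,2,0,0,0]]'; python3 -m crank '[[0,0,0,1,0,0,0],[0,0,0,2,0,0,0],[0,0,0,2,0,0,0]]'
```

```text
clock: 7.1
eef_pos: [615.6, -196.5, 83.8]
eef_rot: [3.139, 0.195, 2.754]
wrist_force: [-3.5, 1.3, 6.9]
finger_gap: 0.4
finger_force: 3.3
clock: 7.4
eef_pos: [615.9, -196.6, 83.1]
eef_rot: [3.139, 0.195, 2.754]
wrist_force: [-12.8, 3.8, 19.8]
finger_gap: 0.3
finger_force: 9.9
```

At 20 N the flag is against its stop. I'll retreat up and back, then check.

```bash
python3 -m crank '[[0,0,0,-10,0,0,0],[0,0,0,-30,0,0,0],[0,0,0,-60,0,0,0],[0,0,0,-100,0,0,0],[0,50,0,-130,0,0,0],[0,100,0,-130,0,0,0],[0,140,0,-130,0,0,0],[0,140,0,-130,0,0,0],[0,140,0,-130,0,0,0]]'
python3 -c "
from h import *
import cv2
p,d=optics.camera('top');W=pts('top',d)
for r in range(170,196,3):
    k=W[r,320:375]; k=k[(k[:,2]>68)&(k[:,2]<110)]
    if len(k)>4: print(r,np.round(np.median(k,0),1),len(k))
p,d=optics.camera('scene');cv2.imwrite('pics/s5.png',cv2.resize(p[120:330,140:420,::-1],(800,600)))
rel([])"
```

```text
clock: 8.3
eef_pos: [465.5, -135.5, 182.7]
eef_rot: [3.139, 0.196, 2.754]
wrist_force: [0.7, -0.5, -0.9]
finger_gap: 0.5
finger_force: 0.0
170 [ 620.  -197.5   81.9] 15
173 [ 610.8 -196.4   84.8] 15
176 [ 602.6 -198.6   84.3] 15
179 [ 594.3 -198.6   84.1] 15
182 [ 586.1 -198.3   83.4] 15
185 [ 577.9 -198.4   83.8] 15
188 [ 569.7 -201.    83.4] 17
191 [ 561.  -200.5   85.3] 25
194 [ 552.7 -200.7   85.3] 25
now [ 466.6 -135.9  182.6] [3.139 0.196 2.754] [-0.36  0.07  1.87 -0.    1.01 -1.54] [ 0.1  0.6 -0.1] 8.4
```

View pics/s5.png

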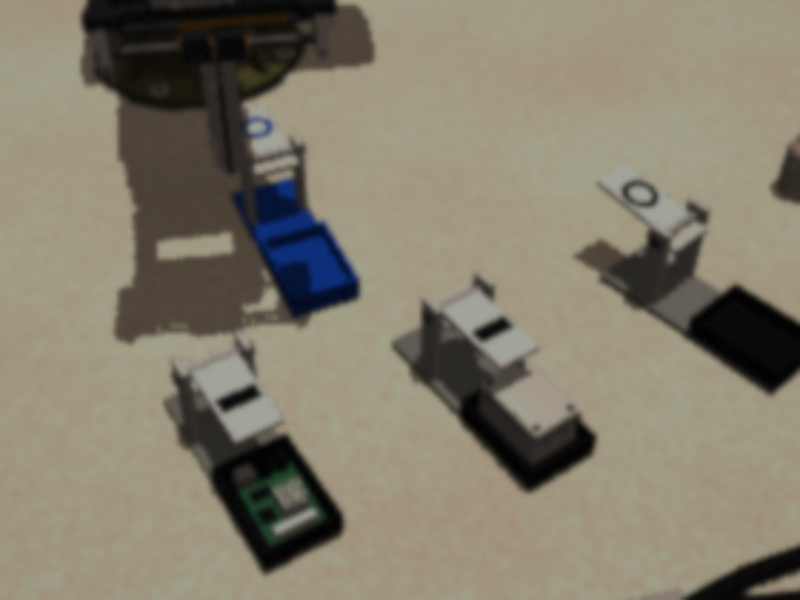

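Bay_a's flag lies level over the tray with its bar mark up at (238,398). The depth readings are flat at about 84 mm. The other flags and the board are unchanged, and the arm is clear.

```bash
python3 -c "
from cell import manip
print(manip.sign_off())"
```

```text
the job is handed in; nothing more can be done
None
```

I pushed bay_a's flag steadily over until it lay level towards the tray with the bar mark up; the other flags and nearby objects looked unmoved in the last pictures, the arm is clear, and the job was handed in at about 8.4 s.

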